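Fold down the toy cabinet's play flap onto its slide-out supports

TASK

Open the small wooden toy cabinet's drop-front for play: move the clown stacker out of the flap's way and stand it upright on the table in front of or beside the cabinet, pull both slide-out supports all the way out while the flap is still up, then gently lower the flap until it lies level on the two supports. Leave the other toys where they are, and do not tip the stacker over.

Things in the scene. Friction and masses are not known exactly. Their poses are not given: they have to be found in the camera images.
- cabinet: fixed wooden cabinet, 300 wide, 200 deep, 195 high to its top board. Origin on the table at the middle of its front face; its x axis points from the front face to the back (away from the robot), y to the left seen from the robot, z up. The lower 100 is a solid body with a drawer front (not used); the flap stands above that.
- support_left (a joint): slide of the left support (y = +118 of the cabinet frame): 0 pushed in, 0.11 all the way out towards the robot (cabinet -x). Light friction (about 2 N); it stays where left.
- support_right (a joint): slide of the right support (y = -118 of the cabinet frame): 0 pushed in, 0.11 all the way out.
- support_left_nose (a point): centre of the left support's grip nose: a wooden tongue 40 long (cabinet x), 14 wide (y), 24 high, whose root is flush with the cabinet's front face when pushed in, centre 86 above the table. Behind it the support bar is 20 wide and 28 high, its top 100 above the table. The upright flap stands right above the nose, so the hand must lean away from the cabinet.
- support_right_nose (a point): centre of the right support's grip nose, same shape and height.
- flap (a joint): hinge of the flap: 0 upright (closed), 1.571 level. The hinge line is level, along the cabinet's y in its front face, 100 above the table (cabinet x = 0, z = 0.100). The stiff damped hinge holds the flap at any angle up to about 0.8; past about 1.0 it sinks slowly by itself. Without supports it would sink past level.
- flap_edge (a point): middle of the flap's free (top) edge. The flap is a wooden board 12 thick, 270 wide, 130 from hinge to free edge, its outer side in the plane of the cabinet's front when closed (it then fills cabinet x = 0 to 12 mm, z = 100 to 230 mm). Its top 35 stand proud of the cabinet's top board, with free space behind, so it can be pinched over its edge.
- stacker_mid (a point): wooden clown stacker (one solid piece, about 0.18 kg), 134 high, half-way up on its axis (67 above its foot). Round: foot 58 across, rings up to 72 high, then the head, a cylinder 38 across from 72 to 110 high, then a pointed hat to 134. It starts upright in front of the cabinet in the flap's swing, too tall to stay under it.
- dinosaur: green plastic long-necked dinosaur, 160 long, 40 wide, 76 high; origin under its middle. Leave alone.
- cup: open stainless steel toy cup, 64 across, 58 high; origin under its middle. Leave alone.
- cube: clear acrylic cube, 40 a side, standing in front of the cabinet's drawer, low enough to stay under the flap; origin under its middle. Leave alone.
- car: wooden toy car, 90 x 56 x 51 high; origin under its middle. Leave alone.
- bridge: wooden arch block, 85 x 30 x 60 high; origin under its middle. Leave alone.
- duck: wooden duck on a base, 70 x 35 x 63 high, standing on the cabinet's top; origin under its middle. Leave alone.

How it is judged:
On the way:
1. both supports are all the way out while the flap is still up (value of joint each of support_left, support_right above 0.09 m and value of joint flap below 0.5 rad), for 0.2 s.
At the end, for the whole second after the job is handed in: Both supports at least 90 mm out (of 110), the flap at rest within about 4 degrees of level on them, the stacker standing upright on the table with its axis at least 165 mm in front of the cabinet's face or 175 mm to either side of its middle (value of joint each of support_left, support_right above 0.09 m and value of joint flap between 1.5 and 1.63 rad and velocity of joint flap below 0.05 rad/s and angle between stacker_mid's own z axis and vertical below 0.15 rad and height (world z) of stacker_mid below 0.075 m and (x of stacker_mid in the frame of cabinet below -0.165 m or y of stacker_mid in the frame of cabinet below -0.175 m or y of stacker_mid in the frame of cabinet above 0.175 m)); the robot touches nothing.
It fails at once if the flap is lowered beyond half-way before both supports are out (value of joint flap above 0.8 rad and value of joint any of support_left, support_right below 0.085 m).
It fails at once if the flap is slammed (its free edge faster than about 0.5 m/s) (velocity of joint flap above 4 rad/s).
It fails at once if the stacker is tipped over (angle between stacker_mid's own z axis and vertical above 0.7 rad).
It fails at once if another toy is shifted by more than 25 mm (distance of any of dinosaur, cup, cube, car, bridge, duck from where it was at the start of the episode above 0.025 m).
It also fails if it takes over 72 s, if anything falls off the work surface, if the arm or the gripper's body presses on something with over 40 N, if the wrist force passes 120 N, or if a joint passes its speed limit or range.

ROBOT

A 6-joint arm with a two-finger parallel gripper is mounted at the origin on the work surface. World frame = base frame: x ahead of the robot, y to its left, z up, the work surface at z = 0. Lengths are in m, angles in rad, forces in N, time in s.
With the tool pointing down it reaches from about 0.25 to 0.725 m from the base axis. Payload 4 kg.
Tool frame: the origin (TCP) lies midway between the tips of the shut fingers; the grasp point (between the pads) lies 19 mm behind it; z points along the fingers, y is the direction in which the jaws open and shut (so a half turn about z gives the same grasp; the last joint's range is limited). The gripper opens to 85 mm and grips with 20 to 120 N. Pads are 22 mm wide; open, the fingers measure 114 mm over their backs; the gripper's body (76 mm by 85 mm) begins 54 mm behind the grasp point. The pads swing forward as they close: fully open they stand 13 mm farther back than shut.
Start: joints at [-1.183, 0.241, 0.005, 1.335, 0, 1.571], TCP at [0.189, -0.463, 0.231] pointing down, gripper open.
Joint ranges: [-2.72, 2.72], [-1.05, 1.87], [-1.09, 1.28], [-1.99, 2.15], [-1.42, 1.44], [-3.14, 3.14]. Speed limits (rad/s): [2.79, 2.79, 3.14, 3.14, 3.14, 3.14].

INTERFACE

Orientations are given as a unit quaternion [x, y, z, w].
In Python, from cell import r, imaging gives the robot as it stands. Calls block until the motion is done:
- r.movep(position, orientation): joint-space move of the TCP to a pose.
- r.move_straight(position, speed=0.15, rot=None, stop_force=None): straight line of the TCP; rot=None keeps the orientation; speed is the mean speed in m/s. With stop_force (N) it stops when the force on the tool has changed by that much, and returns True; else False.
- r.goto_joints(angles): joint-space move.
- r.release() and r.close(squeeze=None): open the fingers fully, or close them until they stop; squeeze is the grip in N (None keeps the last).
- r.dwell(seconds).
- r.ik(position, orientation): joint angles nearest the present ones, or None.
- imaging.capture(name): name is "scene" or "top" or "wrist"; returns (picture, depth): 384x512x3 uint8, blue, green, red; 384x512 float32, m along the optical axis (not along the pixel's ray), 0 where there is no reading.
- imaging.camera_info(name): a dict with "fx", "fy", "cx", "cy" (pixels), "cam_to_world" (4x4, takes a point from camera to world coordinates); the wrist camera has in their place "tool_from_camera" (4x4, takes a point from camera to tool coordinates, whose origin is the TCP and whose axes are the flange's). Camera axes: x right, y up, looking along -z (the intrinsics and any distortion apply to the point x, -y, -z); pixel columns grow to the right and rows downward; lengths in m; the calibration is good to about 2 mm. The wrist camera is an equidistant fisheye: a pixel r from the principal point sees the ray r / f radians off the axis. A picture is of the moment at which its call begins: read the wrist's pose just before it. camera_info takes no time and is no camera call.
A pose or a line that the arm cannot do raises r.IKError and nothing moves.
- r.hand_in(): hands the job in, once; it reports no verdict.
Trained networks look in the newest picture that a camera, given by its name, has taken for a name from the list of things; names that differ only in an ending like _2 or _b are one class to them, and where a whole thing is asked for, a point or a joint stands for the part that bears it (a point fixed in the world has none). Each returns a list of dicts, best first, with "confidence" (0 to 1); they miss things now and then, are a little off and sometimes report something else, mostly with a low value. They report only what shows in the picture. A call takes as long as a camera call.
- imaging.spot_in(camera, query): "location" ([x, y, z] in m, in world coordinates, good to about 4 mm: the middle of the surface that is visible of it).
- imaging.regions_of(camera, query): "pixels" (384x512 bool, what is visible of it).
- imaging.mark_of(camera, query): "location" ([x, y, z] in m, in world coordinates, good to about 4 mm: a listed point, or the origin of a listed thing).
Readings, each from a call of its own:
- r.current_time_s(): time.
- r.current_qpos(): joint angles.
- r.current_qd(): joint speeds.
- r.current_joint_efforts(): joint torques, N m.
- r.current_ee_pos(): TCP position.
- r.current_orientation(): TCP orientation.
- r.current_contact_force(): force on the tool from outside, world axes, zero at the start.
- r.current_moment(): the same for the moment, N m.
- r.current_width(): finger opening in m.
Only numpy, scipy, OpenCV 4.12 (cv2) and the standard library are available. Lean on these libraries where they do the work, as an engineer would, in place of code of your own. Each camera call takes 0.05 s, during which the arm holds its last target.

## Working session

There is one attempt and no reset: what is moved stays moved. The work goes in short steps, each a Python script; the robot and the scene stay as the last script left them, time stands still between calls to the robot, and variables do not carry over. Pictures are saved under pics/ and viewed, and the job is handed in when it is done.

```bash
ls; mkdir -p pics
python3 - <<'E'
from cell import r, imaging
import cv2
for c in ("scene","top"):
    p,d=imaging.capture(c); cv2.imwrite(f"pics/{c}0.png",p)
    for q in ("cabinet","support_left_nose","support_right_nose","flap_edge","stacker_mid","cube","dinosaur","cup","car","bridge","duck"):
        print(c,q,[([round(float(v),3) for v in x["location"]],round(x["confidence"],2)) for x in imaging.mark_of(c,q)[:3]])
print(r.current_time_s())
E
```

```text
pics
scene cabinet [([0.626, -0.01, 0.0], 0.74), ([0.519, -0.046, 0.069], 0.17)]
scene support_left_nose [([0.609, 0.115, 0.086], 0.44)]
scene support_right_nose [([0.573, -0.125, 0.087], 0.73), ([0.566, 0.372, 0.001], 0.67)]
scene flap_edge [([0.619, -0.006, 0.227], 0.71)]
scene stacker_mid [([0.52, -0.044, 0.068], 0.96)]
scene cube [([0.589, -0.049, -0.0], 0.57)]
scene dinosaur [([0.542, -0.4, 0.002], 0.86)]
scene cup [([0.392, 0.351, -0.0], 0.69), ([0.572, -0.124, 0.086], 0.35)]
scene car [([0.564, 0.375, 0.002], 0.73)]
scene bridge [([0.391, -0.335, 0.004], 0.67)]
scene duck []
top cabinet []
top support_left_nose [([0.613, 0.114, 0.079], 0.64)]
top support_right_nose [([0.569, -0.121, 0.087], 0.51), ([0.517, -0.043, 0.069], 0.38)]
top flap_edge [([0.617, -0.01, 0.228], 0.56)]
top stacker_mid [([0.517, -0.041, 0.07], 0.78)]
top cube [([0.588, -0.048, 0.004], 0.67)]
top dinosaur [([0.541, -0.406, 0.001], 0.8), ([0.389, -0.339, -0.001], 0.48)]
top cup [([0.391, 0.354, 0.001], 0.55)]
top car [([0.564, 0.376, -0.006], 0.8)]
top bridge [([0.388, -0.34, -0.0], 0.54), ([0.62, -0.01, 0.225], 0.24)]
top duck [([0.767, 0.017, 0.199], 0.61), ([0.564, 0.377, -0.003], 0.23)]
1.2
```

View pics/scene0.png

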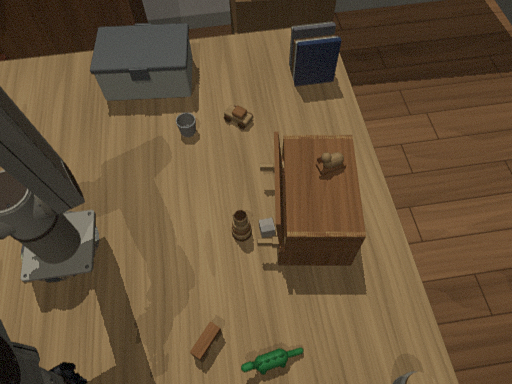

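View pics/top0.png

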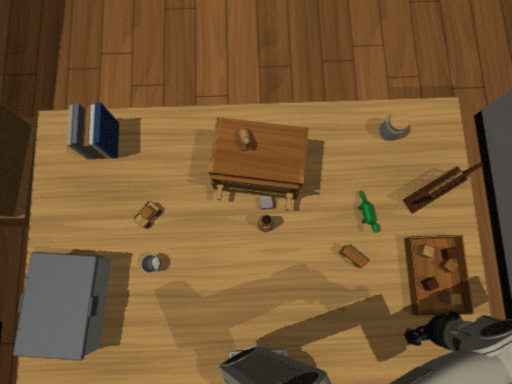

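```bash
cat > h.py <<'E'
from cell import r, imaging
import numpy as np, cv2
from scipy.spatial.transform import Rotation as R
def cloud(cam,mask,d):
    i=imaging.camera_info(cam); v,u=np.nonzero(mask&(d>0)); z=d[v,u]
    P=np.stack([(u-i["cx"])/i["fx"]*z,-(v-i["cy"])/i["fy"]*z,-z,np.ones_like(z)],1)
    return (P@np.array(i["cam_to_world"]).T)[:,:3]
E
python3 - <<'E'
from h import *
print({k:v for k,v in imaging.camera_info("top").items() if k!="cam_to_world"})
for c in ("top","scene"):
    p,d=imaging.capture(c)
    P=cloud(c,np.ones(d.shape,bool),d)
    box=(P[:,0]>.5)&(P[:,0]<.95)&(abs(P[:,1])<.22)
    t=P[box&(P[:,2]>.185)&(P[:,2]<.205)]
    print(c,"top",len(t),t[:,2].mean(),cv2.minAreaRect(t[:,:2].astype(np.float32)))
    e=P[box&(P[:,2]>.215)&(P[:,2]<.24)&(P[:,0]<.68)]
    print("flapedge",len(e),e.mean(0),cv2.minAreaRect(e[:,:2].astype(np.float32)), np.polyfit(e[:,1],e[:,0],1))
    f=P[box&(P[:,2]>.11)&(P[:,2]<.22)&(P[:,0]<.66)]
    print("front",len(f),np.polyfit(f[:,1],f[:,0],1) if len(f)>9 else 0)
    n=P[box&(P[:,2]>.08)&(P[:,2]<.11)&(P[:,0]<.62)]
    for s in(1,-1):
        m=n[(n[:,1]*s>.09)]; 
        if len(m): print("nose",s,len(m),m.min(0),m.max(0),m.mean(0))
    s=P[(np.hypot(P[:,0]-.519,P[:,1]+.043)<.03)&(P[:,2]>.075)]; print("stk",len(s),s.mean(0),s.max(0),s.min(0))
E
```

```text
{'fx': 393.93353617599564, 'fy': 393.93353617599564, 'cx': 255.98726694208378, 'cy': 192.34309921274715}
top top 5170 0.19542288899683255 ((0.7209791541099548, -0.02293059229850769), (0.30064570903778076, 0.21345154941082), 81.22622680664062)
flapedge 396 [ 0.61925855 -0.00703012  0.22946837] ((0.6206717491149902, -0.007493928074836731), (0.26915499567985535, 0.014133238233625889), 80.87407684326172) [0.15920596 0.62037779]
front 1065 [0.02822631 0.62851252]
nose 1 33 [0.59516096 0.10717839 0.08525412] [0.61930452 0.12194985 0.1021635 ] [0.60641194 0.1139729  0.09660829]
nose -1 124 [ 0.55157715 -0.15584911  0.08065748] [ 0.61794579 -0.09100978  0.10977908] [ 0.58995628 -0.12380554  0.09788358]
stk 118 [ 0.51439121 -0.04112469  0.11339658] [ 0.53386494 -0.02348766  0.13820982] [ 0.49858625 -0.0611524   0.07631103]
scene top 7327 0.19514681094775588 ((0.7225037813186646, -0.0241156667470932), (0.30512329936027527, 0.2114066481590271), 80.4867172241211)
flapedge 500 [ 0.61850788 -0.02045491  0.2294227 ] ((0.620638906955719, -0.009497150778770447), (0.270554780960083, 0.013550657778978348), 80.98859405517578) [0.15753146 0.62173017]
front 1501 [0.01486833 0.63245947]
nose 1 59 [0.59645541 0.10196937 0.08011547] [0.61985565 0.11927385 0.10174251] [0.60775362 0.10860593 0.09325772]
nose -1 229 [ 0.55434253 -0.16105248  0.08117015] [ 0.61984394 -0.11387089  0.10828781] [ 0.59072325 -0.13292497  0.09571832]
stk 205 [ 0.51739365 -0.0517336   0.10879816] [ 0.53619963 -0.02777718  0.13705708] [ 0.49904083 -0.06295374  0.07508433]
```

```bash
cat >> h.py <<'E'
yaw=-0.158
O=np.array([.6146,-.0076,0]); X=np.array([np.cos(yaw),np.sin(yaw),0]); Y=np.array([-np.sin(yaw),np.cos(yaw),0]); Z=np.array([0,0,1.])
def W(x,y,z): return O+x*X+y*Y+z*Z
def Q(z,y): 
    z=z/np.linalg.norm(z); return R.from_matrix(np.stack([np.cross(y,z),y,z],1)).as_quat()
def lean(a): return np.sin(a)*X-np.cos(a)*Z   # tool z, a from down toward cabinet
E
python3 - <<'E'
from h import *
print("q0",r.current_orientation())
def show(n,p,q):
    a=r.ik(list(p),list(q)); print(n,np.round(p,3),None if a is None else np.round(a,2))
for s in (1,-1):
    for (px,py) in ((.517,-.043),(.40,.24)):
        for an in (0,45,90): 
            y=np.array([-np.sin(np.radians(an)),np.cos(np.radians(an)),0])*s
            show(("stk",s,an),(px,py,.08),Q(-Z,y))
    for side in (1,-1):
        for a in (30,45,60):
            z=lean(np.radians(a))
            for g in (-.028,-.138):
                show(("nose",s,side,a,g),W(g,side*.118,.086)+.019*z,Q(z,Y*s))
    for th in (0,.4,.8,1.0,1.15,1.3):
        z=lean(th); up=-z
        # flap mid-plane: thickness dir toward cabinet
        n=np.cos(th)*X+np.sin(th)*Z
        e=W(0,0,.1)+.112*up+.006*n
        show(("flap",s,th),e+.019*z, Q(z,n*s))
E
```

```text
q0 [ 9.81258756e-01  1.92694716e-01 -5.85744674e-07 -1.54318115e-05]
('stk', 1, 0) [ 0.517 -0.043  0.08 ] [-0.08  0.39 -0.2   0.98  0.   -0.08]
('stk', 1, 45) [ 0.517 -0.043  0.08 ] [-0.08  0.39 -0.2   0.98  0.   -0.87]
('stk', 1, 90) [ 0.517 -0.043  0.08 ] [-0.08  0.39 -0.2   0.98  0.   -1.65]
('stk', 1, 0) [0.4  0.24 0.08] [ 0.54  0.3  -0.33  0.93  0.    0.54]
('stk', 1, 45) [0.4  0.24 0.08] [ 0.54  0.3  -0.33  0.93  0.   -0.24]
('stk', 1, 90) [0.4  0.24 0.08] [ 0.54  0.3  -0.33  0.93  0.   -1.03]
('nose', 1, 1, 30, -0.028) [0.615 0.112 0.07 ] [ 0.28  0.34 -0.48  0.26 -0.22  0.39]
('nose', 1, 1, 30, -0.138) [0.506 0.129 0.07 ] [ 0.41  0.19 -0.71  0.22 -0.27  0.5 ]
('nose', 1, 1, 45, -0.028) [0.619 0.111 0.073] [ 0.34  0.35 -0.72 -0.22 -0.35  0.37]
('nose', 1, 1, 45, -0.138) [0.51  0.129 0.073] [ 0.5   0.23 -0.93 -0.25 -0.45  0.5 ]
('nose', 1, 1, 60, -0.028) [0.622 0.111 0.076] [ 0.4   0.51 -0.91 -0.82 -0.47  0.3 ]
('nose', 1, 1, 60, -0.138) [0.513 0.128 0.076] None
('nose', 1, -1, 30, -0.028) [ 0.578 -0.121  0.07 ] [-0.22  0.27 -0.61  0.17  0.03 -0.06]
('nose', 1, -1, 30, -0.138) [
[... 1832 characters left out ...]
0.04  3.07]
('nose', -1, -1, 45, -0.028) [ 0.582 -0.122  0.073] [-0.23  0.29 -0.86 -0.36  0.05  3.09]
('nose', -1, -1, 45, -0.138) [ 0.473 -0.105  0.073] None
('nose', -1, -1, 60, -0.028) [ 0.585 -0.122  0.076] [-0.24  0.51 -1.07 -1.05  0.07  3.1 ]
('nose', -1, -1, 60, -0.138) [ 0.476 -0.105  0.076] None
('flap', -1, 0) [ 0.621 -0.009  0.193] [-0.01  0.5   0.28  1.36  0.   -1.43]
('flap', -1, 0.4) [ 0.584 -0.003  0.188] [ 0.03  0.15 -0.31  0.72 -0.07 -1.39]
('flap', -1, 0.8) [0.553 0.002 0.169] [ 0.11 -0.01 -0.83 -0.03 -0.19 -1.38]
('flap', -1, 1.0) [0.541 0.004 0.155] [ 0.15  0.09 -1.07 -0.57 -0.26 -1.4 ]
('flap', -1, 1.15) [0.533 0.005 0.143] None
('flap', -1, 1.3) [0.528 0.006 0.131] None
```

Run:
```python
from h import *
q=list(Q(-Z,np.array([0,1.,0])))
r.movep([.517,-.043,.25],q)
print(r.move_straight([.517,-.043,.078],speed=.15,stop_force=8), r.current_ee_pos())
r.close(40); print("w",r.current_width())
p,d=imaging.capture("scene"); cv2.imwrite("pics/s1.png",p)
r.move_straight([.517,-.043,.20],speed=.15); print("w",r.current_width(),r.current_contact_force())
p,d=imaging.capture("scene"); cv2.imwrite("pics/s2.png",p); print(imaging.mark_of("scene","stacker_mid")[:1])
print(r.current_time_s())
```

```text
False [ 0.51776726 -0.04315453  0.07884337]
w 0.03692547359914556
w 0.03706936109775463 [-0.15713413  1.12857844 -3.02481761]
[{'location': [0.5191, -0.0452, 0.19], 'confidence': 0.64}]
6.15
```

Run:
```python
from h import *
q=list(Q(-Z,np.array([0,1.,0])))
r.move_straight([.40,.24,.20],speed=.25)
r.move_straight([.40,.24,.09],speed=.15)
print(r.move_straight([.40,.24,.0775],speed=.03,stop_force=5), r.current_ee_pos(),r.current_contact_force())
r.release()
r.move_straight([.40,.24,.22],speed=.15)
for c in("scene","top"):
    p,d=imaging.capture(c); cv2.imwrite(f"pics/{c}3.png",p); print(imaging.mark_of(c,"stacker_mid")[:1])
print(r.current_time_s())
```

```text
True [0.40031901 0.24027887 0.07853853] [-0.11828624  0.31828656  3.48578852]
[{'location': [0.4033, 0.2368, 0.069], 'confidence': 0.88}]
[{'location': [0.3984, 0.2386, 0.0709], 'confidence': 0.53}]
10.6667
```

View pics/scene3.png

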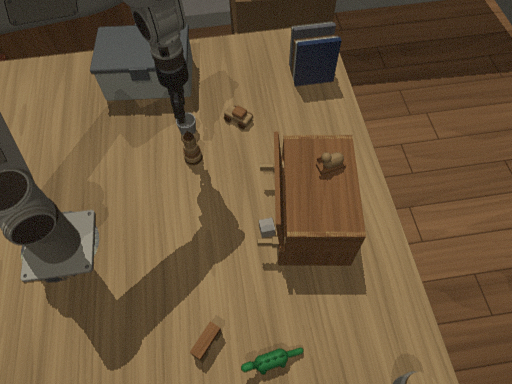

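The stacker stands upright at about pixel (193,155), and both noses at (267,168) and (267,242) are free. Next is the left support.

```bash
cat >> h.py <<'E'
def pull(side,y,a=np.radians(32),g=-.028):
    z=lean(a); q=list(Q(z,Y)); p=W(g,y,.086)+.019*z
    r.movep(list(p-.11*z),q)
    print("app",r.move_straight(list(p),speed=.12,stop_force=8),np.round(r.current_ee_pos()-p,4))
    r.close(50); print("w",r.current_width())
    print(r.move_straight(list(p-.108*X),speed=.1,stop_force=30),r.current_contact_force())
    e=r.current_ee_pos(); print("travel",np.dot(np.array(e)-p,-X),"w",r.current_width())
    print(r.move_straight(list(np.array(e)-.012*X),speed=.03,stop_force=10),r.current_contact_force())
    e=np.array(r.current_ee_pos()); print("travel",np.dot(e-p,-X),"w",r.current_width())
    r.release()
    r.move_straight(list(e-.12*z),speed=.15)
E
python3 - <<'E'
from h import *
pull(1,.118)
for c in("scene","top"):
    p,d=imaging.capture(c); cv2.imwrite(f"pics/{c}4.png",p); print(imaging.mark_of(c,"support_left_nose")[:1])
print(r.current_time_s())
E
```

```text
app False [0.0002 0.0003 0.0006]
w 0.013239137390946827
True [ 1.5860372   0.98912807 -0.2331783 ]
travel 0.0997381188694019 w 0.012701396683954405
True [ 2.02166866  0.37706938 -1.7666141 ]
travel 0.09974178613922058 w 0.013045625231637518
[{'location': [0.515, 0.1312, 0.0852], 'confidence': 0.6}]
[{'location': [0.5132, 0.1287, 0.0819], 'confidence': 0.58}]
16.1917
```

View pics/scene4.png

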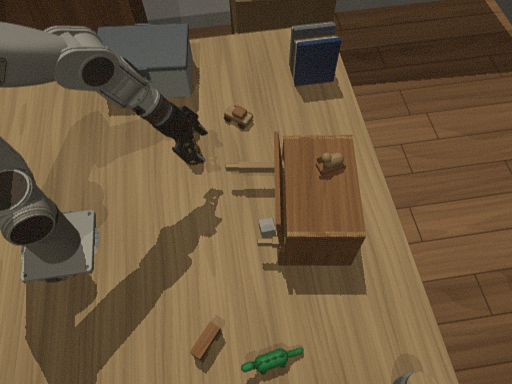

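Run:
```python
from h import *
for c in("scene","top"):
    p,d=imaging.capture(c); print(c,imaging.mark_of(c,"stacker_mid")[:2])
    P=cloud(c,np.ones(d.shape,bool),d)-O
    x,y,z=P@X,P@Y,P[:,2]
    m=(abs(y-.118)<.014)&(x<-.03)&(x>-.2)&(z>.07)&(z<.11); print("L tip",np.percentile(x[m],[0,2,5]),m.sum())
    m=(abs(y+.118)<.014)&(x<-.01)&(x>-.2)&(z>.07)&(z<.11); print("R tip",np.percentile(x[m],[0,2,5]),m.sum())
    cv2.imwrite(f"pics/{c}5.png",cv2.resize(p[100:300,100:320],None,fx=3,fy=3) if c=="top" else p)
```

```text
scene [{'location': [0.4033, 0.2363, 0.0678], 'confidence': 0.67}]
L tip [-0.13581595 -0.133501   -0.1285188 ] 367
R tip [-0.04108914 -0.04101609 -0.04097136] 95
top [{'location': [0.3968, 0.2402, 0.0704], 'confidence': 0.49}]
L tip [-0.1371044  -0.134573   -0.13064621] 197
R tip [-0.04400176 -0.0438979  -0.04367281] 51
```

View pics/top5.png

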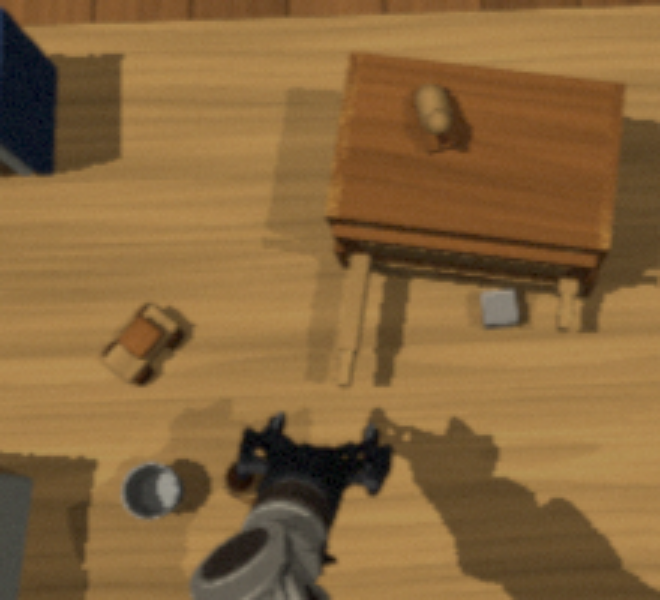

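Run:
```python
from h import *
z=lean(np.radians(32)); p=W(-.120,.118,.086)+.019*z
r.move_straight(list(p-.1*z),speed=.2)
print("app",r.move_straight(list(p),speed=.12,stop_force=8)); r.close(50); print(r.current_width())
pp,d=imaging.capture("top"); cv2.imwrite("pics/top6.png",cv2.resize(pp[100:300,100:320],None,fx=3,fy=3))
f0=r.current_contact_force();print(f0)
for k in range(1,5):
    s=r.move_straight(list(p-.005*k*X),speed=.03,stop_force=25)
    e=np.array(r.current_ee_pos()); print(k,s,np.round([(e-p)@-X,(e-p)@Y],4),np.round(r.current_contact_force(),1),r.current_width())
    if s: break
print(r.current_time_s())
```

```text
app False
0.013071533094046779
[-0.60609535  2.64544801  2.21130661]
1 True [0.0003 0.0006] [ 3.8  0.1 -2.5] 0.01306928720154717
18.5583
```

View pics/top6.png

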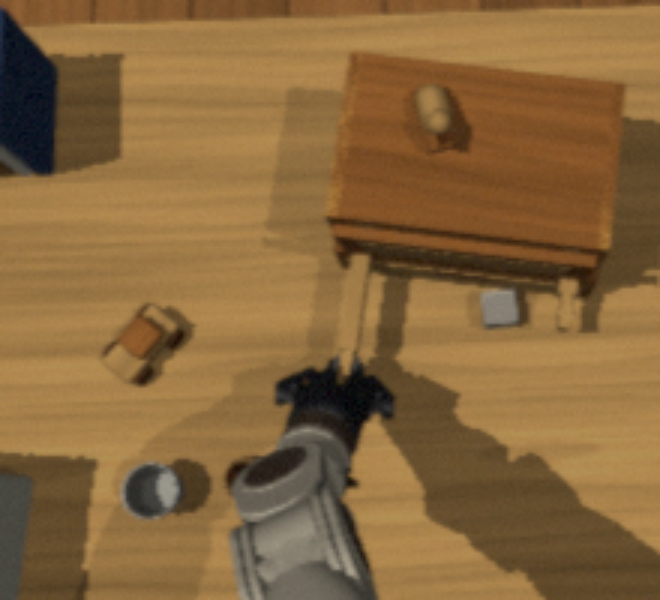

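Run:
```python
from h import *
e=np.array(r.current_ee_pos()); z=lean(np.radians(32))
s=r.move_straight(list(e-.004*X),speed=.02,stop_force=45)
e2=np.array(r.current_ee_pos()); print(s,(e2-e)@-X,r.current_contact_force(),r.current_width())
r.release(); r.move_straight(list(e2-.12*z),speed=.2)
pp,d=imaging.capture("top");print(imaging.mark_of("top","support_left_nose")[:1])
P=cloud("top",np.ones(d.shape,bool),d)-O
x,y,zz=P@X,P@Y,P[:,2]
m=(abs(y-.118)<.014)&(x<-.03)&(x>-.2)&(zz>.07)&(zz<.11); print("L tip",np.percentile(x[m],[0,2,5]),m.sum())
r.movep(list(W(-.2,-.06,.24)),list(Q(z,Y)))
pull(-1,-.118)
for c in("scene","top"):
    p,d=imaging.capture(c); cv2.imwrite(f"pics/{c}7.png",p); print(imaging.mark_of(c,"support_right_nose")[:1])
    P=cloud(c,np.ones(d.shape,bool),d)-O
    x,y,zz=P@X,P@Y,P[:,2]
    for yy in (.118,-.118):
        m=(abs(y-yy)<.014)&(x<-.03)&(x>-.2)&(zz>.07)&(zz<.11); print("tip",yy,np.percentile(x[m],[0,2,5]),m.sum())
print(r.current_time_s())
```

```text
True 0.00012817570662305945 [ 3.88012772 -0.61327545 -1.57136227] 0.013409418435364579
[{'location': [0.5125, 0.1288, 0.0801], 'confidence': 0.6}]
L tip [-0.13700249 -0.13459301 -0.13062094] 198
app False [0.0002 0.0001 0.0009]
w 0.013506162332336072
True [2.31594909 0.5238155  0.16974428]
travel 0.09411345176492107 w 0.013044430903337475
True [ 3.41608255  0.3906791  -1.4450809 ]
travel 0.09411643710820848 w 0.013133422902339677
[{'location': [0.4821, -0.1103, 0.0863], 'confidence': 0.76}]
tip 0.118 [-0.13539941 -0.13342773 -0.12891988] 367
tip -0.118 [-0.13581492 -0.1331461  -0.12949019] 403
[{'location': [0.4781, -0.1009, 0.0888], 'confidence': 0.68}]
tip 0.118 [-0.13725253 -0.13438618 -0.1307601 ] 199
tip -0.118 [-0.13789535 -0.1358857  -0.13235353] 190
26.4417
```

View pics/scene7.png

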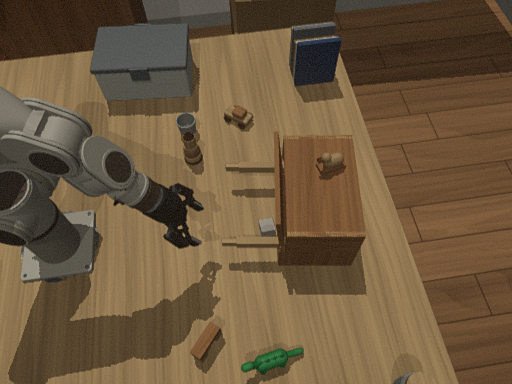

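```bash
cat >> h.py <<'E'
def fpose(th,rt=.106,off=.006,y=0.):
    z=lean(th); n=np.cos(th)*X+np.sin(th)*Z
    return list(W(0,y,.1)-rt*z+off*n), list(Q(z,-n))
E
python3 - <<'E'
from h import *
r.move_straight(list(np.array(r.current_ee_pos())+[0,0,.1]),speed=.25)
q=fpose(0)[1]
r.movep(list(W(-.03,0,.33)),q)
r.move_straight(list(W(.006,0,.30)),speed=.15)
p,q=fpose(0)
print(r.move_straight(p,speed=.12,stop_force=8),np.round(r.current_ee_pos()-np.array(p),4))
for y in(0,.05,-.05):
  for th in (.9,.95,1.0,1.05,1.1):
    print(y,th,r.ik(*fpose(th,y=y)) is not None)
r.close(40); print(r.current_width(),r.current_contact_force())
p,d=imaging.capture("scene"); cv2.imwrite("pics/s8.png",p)
print(r.current_time_s())
E
```

```text
False [0.0005 0.     0.0013]
0 0.9 True
0 0.95 True
0 1.0 True
0 1.05 False
0 1.1 False
0.05 0.9 True
0.05 0.95 True
0.05 1.0 True
0.05 1.05 False
0.05 1.1 False
-0.05 0.9 True
-0.05 0.95 True
-0.05 1.0 False
-0.05 1.05 False
-0.05 1.1 False
0.01259302985151594 [ 5.25172242  0.19730288 -1.51279442]
30.325
```

View pics/s8.png

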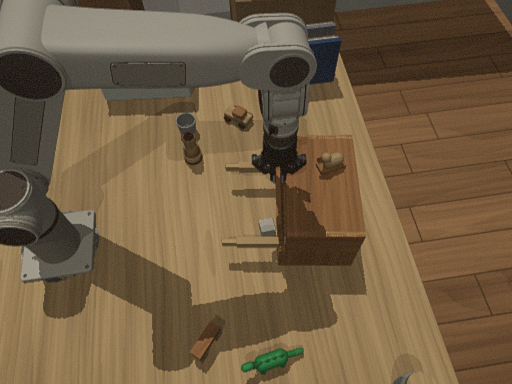

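Run:
```python
from h import *
t=r.current_time_s()
for th in np.arange(.08,.961,.08):
    p,q=fpose(th)
    s=r.move_straight(p,speed=.04,rot=q,stop_force=45)
    print(round(th,2),s,np.round(r.current_contact_force(),1),round(r.current_width(),4))
    if s: break
print(r.current_time_s()-t,r.current_time_s())
p,d=imaging.capture("scene"); cv2.imwrite("pics/s9.png",p)
```

```text
0.08 False [ 6.2  0.2 -7.2] 0.0116
0.16 False [  8.9  -1.5 -12.2] 0.0117
0.24 False [ 12.5  -1.3 -16.9] 0.0116
0.32 False [ 17.4  -1.9 -23.3] 0.0118
0.4 False [ 24.9  -1.5 -29.4] 0.0116
0.48 False [ 31.7  -2.9 -37.3] 0.0119
0.56 False [ 36.   -3.6 -38.2] 0.0122
0.64 False [ 36.8  -4.1 -36.3] 0.0115
0.72 False [ 39.2  -4.8 -36.3] 0.0113
0.8 False [ 36.2  -4.4 -30.1] 0.0111
0.88 False [ 30.3  -6.1 -23.7] 0.0108
0.96 False [ 23.3  -5.2 -16.9] 0.0105
4.300000000000001 34.625
```

View pics/s9.png

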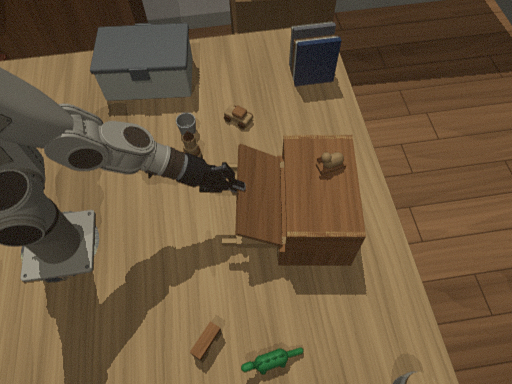

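The flap is down to about 0.95 rad, with its edge at (240,185) and the hand holding it there. I'll release, back off and measure the angle.

```bash
cat >> h.py <<'E'
def flap():
    p,d=imaging.capture("scene"); P=cloud("scene",np.ones(d.shape,bool),d)-O
    x,y,z=P@X,P@Y,P[:,2]
    out=[]
    m=(abs(y)<.1)&(x<-.03)&(x>-.16)&(z>.085)&(z<.25)
    k=np.polyfit(x[m],z[m],1); print("flap theta",round(float(np.pi/2-np.arctan(-k[0])),3),"n",m.sum(),"xmin",np.percentile(x[m],1),"zmin",np.percentile(z[m],[1,99]),r.current_time_s()); return p
E
python3 - <<'E'
from h import *
r.release()
p,q=fpose(.96); 
r.move_straight(list(np.array(r.current_ee_pos())-.09*lean(.96)),speed=.2)
flap(); r.dwell(1); cv2.imwrite("pics/s10.png",flap())
E
```

```text
flap theta 1.098 n 1802 xmin -0.100051217245153 zmin [0.13593294 0.17388734] 36.0333
flap theta 1.217 n 1951 xmin -0.10689113558995432 zmin [0.12887611 0.15983948] 37.0833
```

View pics/s10.png

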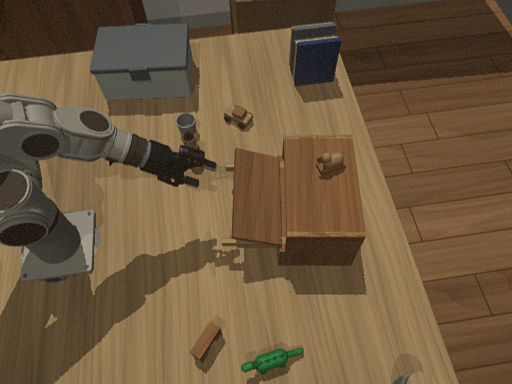

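The flap is sinking by itself. I'll lift the hand clear and wait.

Run:
```python
from h import *
r.move_straight(list(np.array(r.current_ee_pos())-.05*X+[0,0,.03]),speed=.15)
for k in range(6):
    r.dwell(.8); p=flap()
cv2.imwrite("pics/s11.png",p)
```

```text
flap theta 1.569 n 2077 xmin -0.11594842486147527 zmin [0.10796249 0.11679918] 38.475
flap theta 1.569 n 2079 xmin -0.1159444359817891 zmin [0.10774003 0.11638377] 39.325
flap theta 1.572 n 2075 xmin -0.1159693366276204 zmin [0.10753595 0.11641868] 40.175
flap theta 1.57 n 2077 xmin -0.11594307948116839 zmin [0.10762411 0.11628522] 41.025
flap theta 1.569 n 2074 xmin -0.11605077198997023 zmin [0.10775513 0.11647411] 41.875
flap theta 1.574 n 2073 xmin -0.11612354802917332 zmin [0.10771893 0.11655818] 42.725
```

View pics/s11.png

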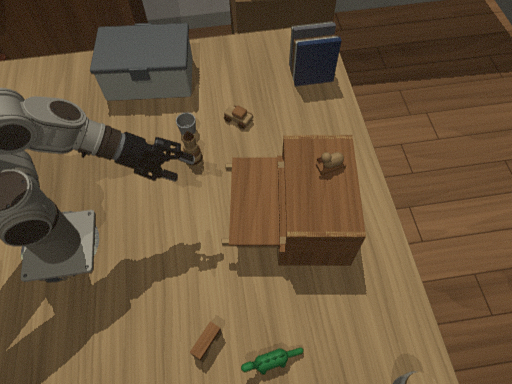

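Run:
```python
from h import *
print(r.current_ee_pos(),r.current_contact_force())
r.move_straight(list(np.array(r.current_ee_pos())+[-.02,-.03,.1]),speed=.15)
for c in ("scene","top"):
    p,d=imaging.capture(c); cv2.imwrite(f"pics/{c}12.png",p)
    for q in ("stacker_mid","cube","dinosaur","cup","car","bridge","duck"):
        print(c,q,[([round(float(v),3) for v in x["location"]],round(x["confidence"],2)) for x in imaging.mark_of(c,q)[:1]])
flap()
```

```text
[0.40998943 0.02507437 0.24746774] [ 0.18190258 -0.02907452  0.98311304]
scene stacker_mid [([0.404, 0.239, 0.068], 0.6)]
scene cube []
scene dinosaur [([0.54, -0.401, 0.002], 0.71)]
scene cup [([0.394, 0.35, 0.001], 0.75)]
scene car [([0.563, 0.372, 0.003], 0.76)]
scene bridge [([0.391, -0.337, 0.0], 0.67)]
scene duck [([0.766, 0.018, 0.198], 0.62)]
top stacker_mid [([0.401, 0.239, 0.071], 0.59)]
top cube []
top dinosaur [([0.542, -0.402, 0.001], 0.7)]
top cup [([0.391, 0.351, 0.001], 0.79)]
top car [([0.56, 0.375, -0.005], 0.6)]
top bridge [([0.391, -0.339, 0.001], 0.73)]
top duck [([0.77, 0.014, 0.198], 0.62)]
flap theta 1.572 n 2076 xmin -0.11614767212334676 zmin [0.10753802 0.11627112] 44.4333
```

View pics/top12.png

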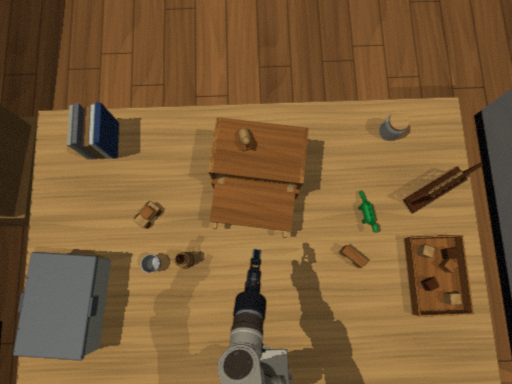

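View pics/scene12.png

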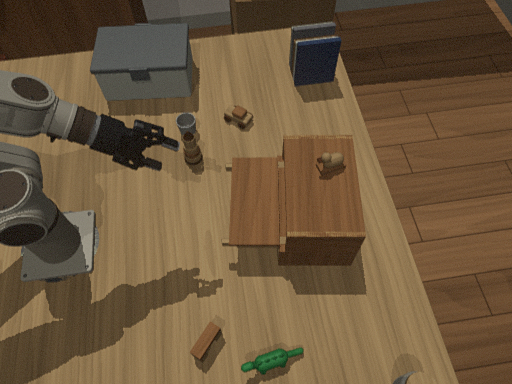

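The flap lies level on both supports, whose tips show at (228,168) and (226,244). The stacker stands at (193,155), and the hand is high and clear of everything.

```bash
python3 -c "
from cell import r
r.hand_in()"
```

```text
the job is handed in; nothing more can be done
```

The drop-front is open. I stood the clown stacker in front and to the left of the cabinet, pulled both supports out to their stops with the flap still up, then lowered the flap. I pinched its edge and brought it to about 0.96 rad, let go, and it sank by itself onto the supports. I handed the job in at about 44 s of the 72 s allowed.

**Last checks:**
- **Flap:** it measured 1.57 rad and stayed steady for more than 5 s.
- **Stacker:** it stands upright with its mid-point about 0.07 m up, roughly 250 mm in front of the cabinet face.
- **Other toys:** the dinosaur, cup, car, bridge and duck read within about 6 mm of where they started.
- **Robot:** it was clear of everything and touching nothing.

**What disagreed or could not be checked:**
- **Supports:** the hand moved only 100 mm (left) and 94 mm (right) before each support hit a hard stop. The depth images put both about 96 mm out in my cabinet frame. The lowered flap's edge also read about 14 mm short of its known length, so my frame was probably off by that much, and the supports are likely at the full 110 mm.
- **Cube:** it is hidden under the flap, so I could not see it at the end. The hand stayed above it throughout.

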